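# Fetch the loupe from the repair bench carousel

## Robot

A 6-joint arm with a two-finger parallel gripper is mounted at the origin on the work surface. World frame = base frame: x ahead of the robot, y to its left, z up, the work surface at z = 0. Lengths are in m, angles in degrees, forces in N, time in s.
With the tool pointing down it reaches from about 0.325 to 0.85 m from the base axis. Payload 15.5 kg.
Tool frame: the origin (TCP) lies midway between the tips of the shut fingers; the grasp point (between the pads) lies 19 mm behind it; z points along the fingers, y is the line along which they close (so a half turn about z gives the same grasp; the last joint's range is limited). The gripper opens to 91 mm and grips with 3 to 60 N. Pads are 32 mm wide; open, the fingers measure 118 mm over their backs; the gripper's body (76 mm by 178 mm) begins 60 mm behind the grasp point.
Start: joints at [-69.987, 28.281, 77.091, -0, 74.628, -5.472], TCP at [0.269, -0.564, 0.182] pointing down, gripper open.
Joint ranges: [-166.48, 166.48], [-47.26, 123.95], [12.59, 153.08], [-70.14, 250.14], [6.76, 159.57], [-176.63, 176.63]. Speed limits (degrees/s): [108.29, 108.29, 147.25, 172.46, 172.46, 172.46].

## Interface

Orientations are given as a 3x3 rotation matrix whose columns are the frame's x, y, z axes.
In Python, from bench import ctrl gives the robot as it stands. The module is installed in compiled form; this text tells all that it offers. Calls block until the motion is done:
- ctrl.goto(position, orientation): joint-space move of the TCP to a pose.
- ctrl.move_l(position, vel=0.15, ori=None, contact_N=None): straight line of the TCP; ori=None keeps the orientation; vel is the mean speed in m/s. With contact_N (N) it stops when the force on the tool has changed by that much, and returns True; else False.
- ctrl.movej(angles): joint-space move.
- ctrl.command_gripper(opening): opening from 0.0 (shut) to 1.0 (fully open); the grip force is fixed at half the most; returns when the fingers have stopped.
- ctrl.sleep(seconds).
- ctrl.ik(position, orientation): joint angles nearest the present ones, or None.
- ctrl.read_camera(name): name is "scene" or "top"; returns the picture (420x560x3 uint8, blue, green, red); there is no depth.
- ctrl.camera_params(name): a dict with "fx", "fy", "cx", "cy" (pixels), "pose" (4x4, takes a point from camera to world coordinates). Camera axes: x right, y up, looking along -z (the intrinsics and any distortion apply to the point x, -y, -z); pixel columns grow to the right and rows downward; lengths in m; the calibration is good to about 2 mm. A picture is of the moment at which its call begins. camera_params takes no time and is no camera call.
A pose or a line that the arm cannot do raises ctrl.MotionError and nothing moves.
- ctrl.sign_off(): hands the job in; it is judged then, once.
Readings, each from a call of its own:
- ctrl.current_t(): time.
- ctrl.current_q(): joint angles.
- ctrl.current_dq(): joint speeds.
- ctrl.current_effort(): joint torques, N m.
- ctrl.current_tool_pos(): TCP position.
- ctrl.current_eef_rot(): TCP orientation.
- ctrl.current_contact_force(): force on the tool from outside, world axes, zero at the start.
- ctrl.current_wrist_torque(): the same for the moment, N m.
- ctrl.current_grip_width(): opening from 0.0 (shut) to 1.0 (fully open).
- ctrl.current_grasp_force(): force on a finger pad.
Only numpy, scipy, OpenCV 4.12 (cv2) and the standard library are available. Lean on these libraries where they do the work, as an engineer would, in place of code of your own. Each camera call takes 0.05 s, during which the arm holds its last target. There are 200 camera calls.

## Task

At this spectacle-repair table, turn the carousel by the grip bar on its centre post until the bay holding the eye loupe (the small black cup with a flared foot and a lens in its narrow top, not the straight black canister) faces the steel pointer at the front. Let go of the bar, pick the loupe out of that bay, and set it down upright, without dropping it, inside the shallow round steel dish.

Things in the scene. Friction and masses are not known exactly. Their poses are not given: they have to be found in the camera images.
- loupe: Black eye loupe, 44 mm tall, 35 g, standing lens up: flared foot 40 mm across, tapering at 6 to 17 mm height to a straight barrel 27 mm across; grip the barrel about 30 mm up. Origin: centre of its underside, z up. Stands loose in a bay next to the front one, on either side; a straight black canister is in the other.
- turntable: White carousel plate, 264 mm across, top at 32 mm. Origin on its vertical axis at table height. Turns both ways, light friction, stays put. Six bays, round wells 54 mm wide with a 7 mm high rim, centres 95 mm from the axis; contents up to 72 mm tall. Grip bar on the centre post: 64 mm long along turntable x, 14 mm thick, 84 to 116 mm above table; 12 mm post; turns with the plate.
- front (a point): Fixed point of the carousel base: 95 mm from the carousel's axis, on the robot's side, at the height of the plate's top (32 mm above the table). A bay faces the front when its middle is here. The steel pointer, an upright tab 16 mm wide and 32 mm tall, stands 65 mm farther out on the same radius. Its x axis points to the carousel's axis.
- dish: Shallow round steel dish, fixed to the table, 80 mm across, 12 mm tall, wall 4 mm; inner floor 4 mm above the table and about 68 mm across. Origin: centre of its underside, on the table.
Not all that is in view belongs to the job. There is more than one size of the dish; the job needs the largest.

How it is judged (in metres and radians):
On the way, in this order (a step that is already met when the one before it is completed fails the run):
1. the carousel has been turned so that the loupe, still standing in its own bay, is in front of the pointer (within 26 mm of the front point) (horizontal distance between loupe and front below 0.026 m and z of loupe in the frame of turntable below 0.04 m and x of loupe in the frame of turntable between -0.068 and -0.028 m and (y of loupe in the frame of turntable above 0.062 m or y of loupe in the frame of turntable below -0.062 m)), for 0.2 s.
2. the loupe is lifted out of the bay at the front (10 mm or more up, within 50 mm of the front point) (z of loupe in the frame of turntable above 0.042 m and horizontal distance between loupe and front below 0.05 m).
At the end, for the whole second after the job is handed in: The loupe stands upright (within 8 degrees) on the dish's floor, inside its rim (axis within 18 mm of the dish's centre), released and at rest (horizontal distance between loupe and dish below 0.018 m and z of loupe in the frame of dish below 0.01 m and angle between loupe's own z axis and vertical below 0.15 rad and linear speed of loupe below 0.02 m/s and contact force between loupe and the fingers below 0.05 N); the robot touches nothing.
It fails at once if the loupe is dropped: it moves faster than 0.5 m/s while the fingers do not hold it (contact force between loupe and the fingers below 0.01 N and linear speed of loupe above 0.5 m/s).
It also fails if it takes over 51 s, if anything falls off the work surface, if the arm or the gripper's body presses on something with over 40 N, if the wrist force passes 120 N, or if a joint passes its speed limit or range.

## Working session

There is one attempt and no reset: what is moved stays moved. The work goes in short steps, each a Python script; the robot and the scene stay as the last script left them, time stands still between calls to the robot, and variables do not carry over. Pictures are saved under pics/ and viewed, at most 10 in all, crops included, and the job is handed in when it is done.

```bash
mkdir -p pics; python3 - <<'E'
from bench import ctrl
import cv2,numpy as np
np.set_printoptions(precision=4,suppress=True)
for n in("scene","top"):
    cv2.imwrite(f"pics/{n}0.png",ctrl.read_camera(n)); print(n,ctrl.camera_params(n))
print(ctrl.current_eef_rot(),ctrl.current_t())
E
```

```text
scene {'fx': 452.8998948589592, 'fy': 452.8998948589592, 'cx': 283.871502097646, 'cy': 204.65722153623167, 'pose': array([[-0.2253, -0.8041,  0.5502,  1.0009],
       [ 0.9742, -0.195 ,  0.1139,  0.0515],
       [ 0.0157,  0.5617,  0.8272,  0.8293],
       [ 0.    ,  0.    ,  0.    ,  1.    ]])}
top {'fx': 465.73551367867697, 'fy': 465.73551367867697, 'cx': 269.6097091634849, 'cy': 204.93477562380681, 'pose': array([[-0.0294,  0.9868, -0.1593,  0.3513],
       [-0.9995, -0.0311, -0.0081, -0.0559],
       [-0.0129,  0.1589,  0.9872,  0.8265],
       [ 0.    ,  0.    ,  0.    ,  1.    ]])}
[[ 0.9027  0.4303 -0.0004]
 [ 0.4303 -0.9027  0.001 ]
 [ 0.0001 -0.0011 -1.    ]] 0.1
```

View pics/scene0.png

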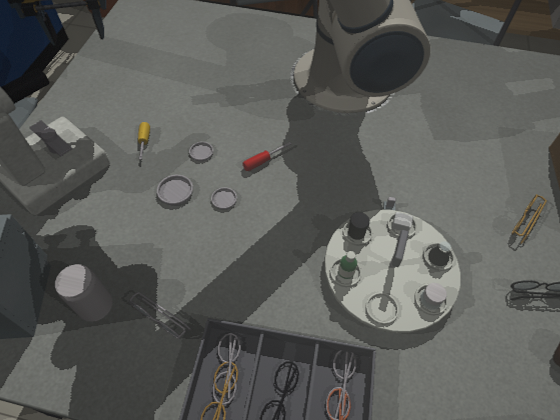

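View pics/top0.png

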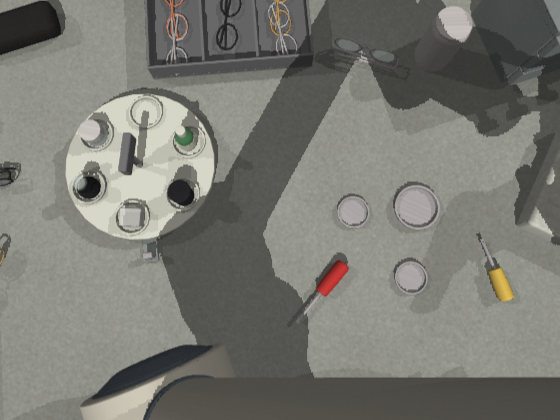

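The scene picture shows the carousel at about (393,270) with its pointer at (390,204). Two black items flank the front bay, at (358,225) and (438,255). In the top picture they are at (182,193) and (90,185), the pointer is at (150,250), and the largest dish is at (416,207). I'll zoom in to tell the two black items apart, and locate everything.

```bash
cat > h.py <<'E'
from bench import ctrl
import cv2,numpy as np
np.set_printoptions(precision=4,suppress=True)
def pix2w(n,u,v,z):
    p=ctrl.camera_params(n);P=p["pose"]
    d=P[:3,:3]@np.array([(u-p["cx"])/p["fx"],-(v-p["cy"])/p["fy"],-1]);o=P[:3,3]
    return o+d*(z-o[2])/d[2]
def w2pix(n,w):
    p=ctrl.camera_params(n);P=p["pose"]
    c=P[:3,:3].T@(np.asarray(w)-P[:3,3]);return np.array([p["cx"]+p["fx"]*c[0]/-c[2],p["cy"]+p["fy"]*c[1]/c[2]])
def plate(n,img,guess):
    """plate centre: bright blob hull -> world at z=.032 -> circle"""
    hsv=cv2.cvtColor(img,cv2.COLOR_BGR2HSV)
    m=((img.min(2)>165)).astype(np.uint8)
    m=cv2.morphologyEx(m,cv2.MORPH_CLOSE,np.ones((5,5)))
    k,l,s,c=cv2.connectedComponentsWithStats(m)
    i=1+np.argmax(s[1:,4]);print(n,s[i])
    ct=max(cv2.findContours((l==i).astype(np.uint8),0,1)[0],key=cv2.contourArea)
    h=cv2.convexHull(ct)[:,0]
    w=np.array([pix2w(n,u,v,.032)[:2] for u,v in h])
    c,r=cv2.minEnclosingCircle((w*1000).astype(np.float32));return np.array(c)/1000,r/1000
E
python3 - <<'E'
from h import *
s=cv2.imread("pics/scene0.png");t=cv2.imread("pics/top0.png")
a=cv2.resize(s[185:340,310:470],None,fx=2.5,fy=2.5,interpolation=2)
b=cv2.resize(t[85:270,55:225],None,fx=2.35,fy=2.35,interpolation=2)
H=max(a.shape[0],b.shape[0]);o=np.zeros((H,a.shape[1]+b.shape[1],3),np.uint8)
o[:a.shape[0],:a.shape[1]]=a;o[:b.shape[0],a.shape[1]:]=b
cv2.imwrite("pics/crop.png",o)
for n,i in(("scene",s),("top",t)): print(plate(n,i,None))
print("dish",pix2w("top",416,207,.012),pix2w("scene",175,190,.012))
print("pointer top",pix2w("top",150,243,.032),pix2w("scene",390,201,.032))
E
```

```text
scene [ 343  269   45   53 1045]
(array([0.6246, 0.146 ]), 0.05935454559326172)
top [   66    94   148   145 11774]
(array([0.5591, 0.1784]), 0.1316114044189453)
dish [ 0.4709 -0.3071  0.012 ] [ 0.4759 -0.3048  0.012 ]
pointer top [0.42   0.1572 0.032 ] [0.4076 0.1613 0.032 ]
```

View pics/crop.png

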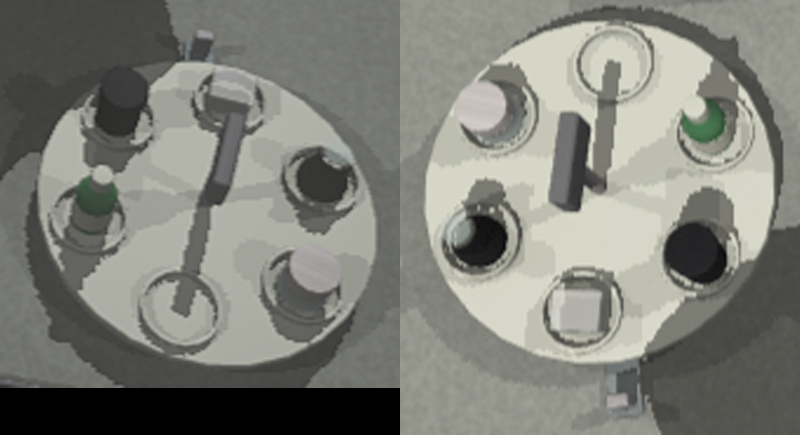

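The crop settles it. The loupe, with its lens glint and flared foot, is in the bay on the robot's left (top px 90,187). The straight canister is at (183,194) and a box is in the front bay. Next I'll estimate the plate angle and check the model by overlaying it on the pictures.

```bash
python3 - <<'E'
from h import *
C=np.array([.559,.178])
px={"box":(132.4,216.1,180),"loupe":(89.9,187.1,120),"can":(183.5,194.4,240),"empty":(146.5,111.4,0)}
for k,(u,v,b) in px.items():
    w=pix2w("top",u,v,.039)[:2]-C
    print(k,w+C,np.hypot(*w),np.degrees(np.arctan2(w[1],w[0])))
d=[pix2w("top",u,v,.039)[:2] for u,v,_ in px.values()]
print("bay opp. mid",(d[0]+d[3])/2)
th=np.arctan2(*(d[3]-d[0])[::-1]);print("theta(empty dir)",np.degrees(th))
s=cv2.imread("pics/scene0.png");t=cv2.imread("pics/top0.png")
R=np.array([np.cos(th),np.sin(th)]);N=np.array([-R[1],R[0]])
outs=[]
for n,i,(x,y,w,h) in(("scene",s,(310,175,165,165)),("top",t,(55,90,165,180))):
    f=2.4;o=cv2.resize(i[y:y+h,x:x+w],None,fx=f,fy=f)
    q=lambda P:tuple(int(a) for a in (w2pix(n,P)-[x,y]+.5)*f)
    for z in(.084,.116):
        c=[q([*(C+a*.032*R+b*.007*N),z]) for a,b in((1,1),(1,-1),(-1,-1),(-1,1))]
        cv2.polylines(o,[np.array(c)],True,(0,0,255),1)
    for k in range(6):
        a=th+k*np.pi/3
        cv2.polylines(o,[np.array([q([C[0]+.095*np.cos(a)+.027*np.cos(e),C[1]+.095*np.sin(a)+.027*np.sin(e),.039]) for e in np.linspace(0,6.28,30)])],True,(0,255,0),1)
    cv2.polylines(o,[np.array([q([C[0]+.132*np.cos(e),C[1]+.132*np.sin(e),.032]) for e in np.linspace(0,6.28,60)])],True,(255,0,0),1)
    for a,col in((180,(255,0,255)),(187,(0,255,255)),(194,(255,255,0))): # pointer candidates
        a=np.radians(a);P=[C[0]+.16*np.cos(a),C[1]+.16*np.sin(a)]
        cv2.line(o,q([*P,0]),q([*P,.032]),col,1)
    outs.append(o)
H=max(o.shape[0] for o in outs)
cv2.imwrite("pics/ov.png",np.hstack([cv2.copyMakeBorder(o,0,H-o.shape[0],0,0,0) for o in outs]))
for yaw in (0,np.pi):
    Y=N*(1 if yaw==0 else -1);Y=np.array([*Y,0]);Z=np.array([0,0,-1.]);X=np.cross(Y,Z)
    print(ctrl.ik([*C,.081],np.c_[X,Y,Z]))
E
```

```text
box [0.4664 0.1861] 0.09296299831513904 175.0212454403837
loupe [0.5194 0.2608] 0.09179813504964994 115.53422104715135
can [0.5014 0.0984] 0.09827912210783825 -125.88006746955581
empty [0.6535 0.1642] 0.0954513247153455 -8.293385600373634
bay opp. mid [0.5599 0.1751]
theta(empty dir) -6.657963809918984
[ 11.8319  31.7509  89.0964  -0.      59.1527 -71.5101]
[ 11.8319  31.7509  89.0964  -0.      59.1527 108.4899]
```

View pics/ov.png

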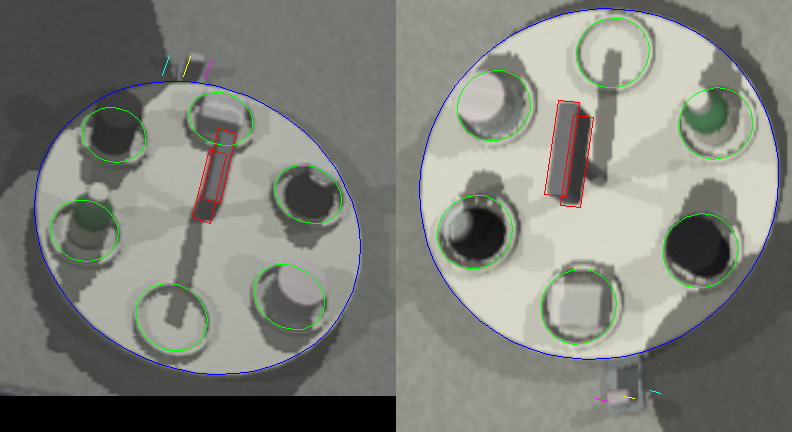

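The overlay fits the plate, bays and bar closely, with the plate angle near -6.7°. The pointer lies at about 184.5° from the axis, so the turn needed is about +71°. Next I'll grip the bar and turn it.

```bash
cat >> h.py <<'E'
def down(yclose):  # tool down, closing axis along world angle (deg)
    a=np.radians(yclose);Y=np.array([np.cos(a),np.sin(a),0]);Z=np.array([0,0,-1.])
    return np.c_[np.cross(Y,Z),Y,Z]
E
python3 - <<'E'
from h import *
C=[.559,.177];th=-6.7
O=down(th-90); 
ctrl.goto([*C,.20],O); print(ctrl.current_t(),ctrl.current_q())
ctrl.move_l([*C,.081],vel=.12); 
ctrl.command_gripper(0.0); print(ctrl.current_t(),ctrl.current_grip_width()*91,ctrl.current_contact_force(),ctrl.current_grasp_force())
q=np.array(ctrl.current_q())
for k in range(1,8):
    p=q.copy();p[5]-=71*k/7; ctrl.movej(p)
    f=ctrl.current_contact_force(); print(k,ctrl.current_t(),f)
    if np.linalg.norm(f)>40: break
cv2.imwrite("pics/top1.png",ctrl.read_camera("top"))
ctrl.command_gripper(1.0); print(ctrl.current_t())
ctrl.move_l([*C,.19],vel=.15)
# park wrist clear of the top view of the bay
ctrl.goto([.45,-.02,.20],down(94.5-180))
t=ctrl.read_camera("top");s=ctrl.read_camera("scene");print(ctrl.current_t(),ctrl.current_q())
cv2.imwrite("pics/top2.png",t);cv2.imwrite("pics/scene2.png",s)
cv2.imwrite("pics/both2.png",np.hstack([cv2.resize(i[y:y+200,x:x+190],None,fx=2.1,fy=2.1) for i,x,y in((s,300,165),(t,45,80))]))
E
```

```text
2.9 [ 11.6786  24.1784  81.3176  -0.0068  74.5058 108.4171]
5.2083 12.869019118759812 [ 0.9013 16.8723 -3.4877] 30.001811385154724
1 5.5083 [ 0.3418  1.3245 -0.9075]
2 5.8083 [-0.5634  3.5107 -0.906 ]
3 6.1083 [ 0.4337  3.3615 -0.7867]
4 6.4083 [ 0.6263  5.0847 -1.5632]
5 6.7083 [-0.3453  5.4838 -0.8821]
6 7.0083 [-0.4457  4.822  -1.9581]
7 7.3083 [-0.3925  4.8908 -0.678 ]
8.5917
10.4667 [-10.0456  13.0793  98.9357   0.0114  67.9912  75.2811]
```

View pics/both2.png

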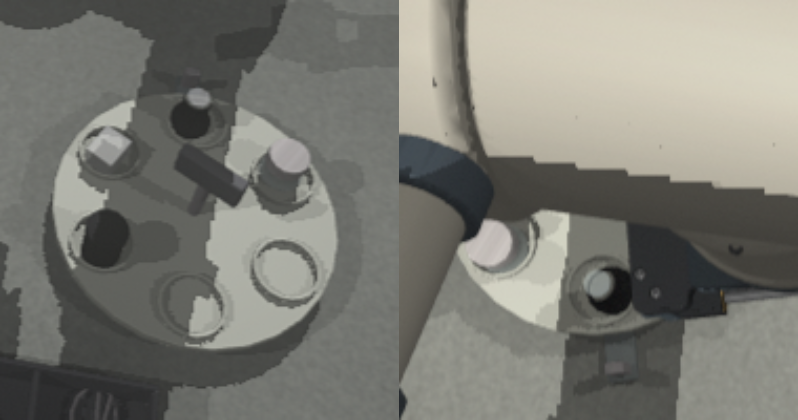

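The loupe now stands in the bay facing the pointer: its lens is at about scene px (394.8,211.7) and top px (140.5,215.5). I'll triangulate the lens top and check it against the bay centre.

```bash
python3 - <<'E'
from h import *
C=np.array([.559,.177])
for n,u,v in(("scene",300+199/2.1,165+98/2.1),("top",45+(600-399)/2.1,80+284/2.1)):
    print(n,"lens",pix2w(n,u,v,.076))
b=pix2w("top",45+(603-399)/2.1,80+288/2.1,.039);print("bay",b)
a=np.radians(184.5);print("front",C+.095*np.array([np.cos(a),np.sin(a)]))
print("foot scene",pix2w("scene",300+190/2.1,165+122/2.1,.036))
t=cv2.imread("pics/top2.png");s=cv2.imread("pics/scene2.png")
P=np.array([.464,.171])
outs=[]
for n,i,x,y in(("scene",s,365,185),("top",t,110,185)):
    f=6.5;o=cv2.resize(i[y:y+60,x:x+60],None,fx=f,fy=f,interpolation=2)
    for z,r,c in((.032,.020,(0,0,255)),(.076,.0135,(0,255,0)),(.039,.027,(255,0,0))):
        cv2.polylines(o,[np.array([((w2pix(n,[*(P+r*np.array([np.cos(e),np.sin(e)])),z])-[x,y]+.5)*f).astype(int) for e in np.linspace(0,6.28,40)])],True,c,1)
    outs.append(o)
cv2.imwrite("pics/ov2.png",np.hstack(outs))
E
```

```text
scene lens [0.4641 0.167  0.076 ]
top lens [0.462  0.1611 0.076 ]
bay [0.4641 0.1693 0.039 ]
front [0.4643 0.1695]
foot scene [0.4662 0.1671 0.036 ]
```

View pics/ov2.png

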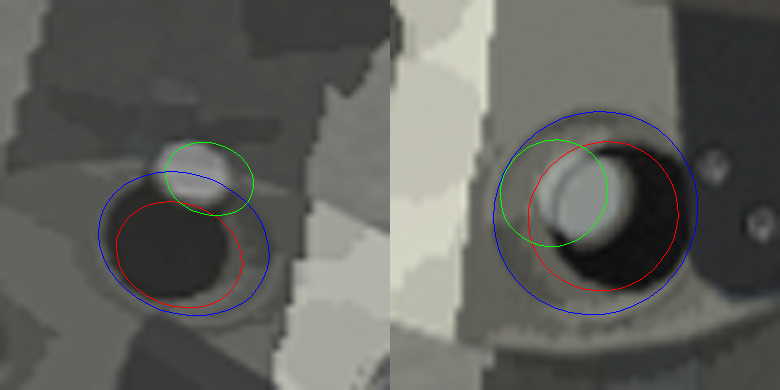

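The bay centre matches the predicted front point. The loupe sits about 5 mm toward -y within its well, at about (0.463, 0.164). I'll pick it up, closing tangentially so that it centres in y.

```bash
python3 - <<'E'
from h import *
P=[.463,.165];O=down(-85.5)
ctrl.goto([*P,.18],O);ctrl.command_gripper(.75)
ctrl.move_l([*P,.09],vel=.15)
print("contact",ctrl.move_l([*P,.044],vel=.06,contact_N=12),ctrl.current_tool_pos())
ctrl.command_gripper(0.0)
print(ctrl.current_t(),"w",ctrl.current_grip_width()*91,ctrl.current_grasp_force(),ctrl.current_contact_force())
if 22<ctrl.current_grip_width()*91<32:
    ctrl.move_l([*P,.16],vel=.08)
    print(ctrl.current_t(),"w",ctrl.current_grip_width()*91,ctrl.current_grasp_force())
    # dish, fresh view while robot is on the carousel side
    t=ctrl.read_camera("top");s=ctrl.read_camera("scene")
    cv2.imwrite("pics/top3.png",t);cv2.imwrite("pics/scene3.png",s)
    D=np.array([.472,-.306]);outs=[]
    for n,i,x,y in(("scene",s,145,160),("top",t,386,177)):
        f=6.5;o=cv2.resize(i[y:y+60,x:x+60],None,fx=f,fy=f,interpolation=2)
        for z,r,c in((.0,.040,(0,0,255)),(.012,.040,(0,255,0)),(.012,.036,(255,0,0))):
            cv2.polylines(o,[np.array([((w2pix(n,[*(D+r*np.array([np.cos(e),np.sin(e)])),z])-[x,y]+.5)*f).astype(int) for e in np.linspace(0,6.28,40)])],True,c,1)
        outs.append(o)
    cv2.imwrite("pics/ov3.png",np.hstack(outs))
    cv2.imwrite("pics/lift.png",cv2.resize(s[60:320,280:540],None,fx=2.2,fy=2.2))
E
```

```text
contact False [0.4632 0.165  0.0442]
14.5333 w 0.7120112186010128 2.707246318459511 [0.0036 0.26   6.6886]
```

The fingers shut completely, so they missed the loupe. I'll look before moving anything.

```bash
python3 - <<'E'
from h import *
t=ctrl.read_camera("top");s=ctrl.read_camera("scene")
cv2.imwrite("pics/top4.png",t);cv2.imwrite("pics/scene4.png",s)
cv2.imwrite("pics/both4.png",np.hstack([cv2.resize(i[y:y+130,x:x+130],None,fx=3,fy=3,interpolation=2) for i,x,y in((s,330,160),(t,80,145))]))
E
```

```text
(no output)
```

View pics/both4.png

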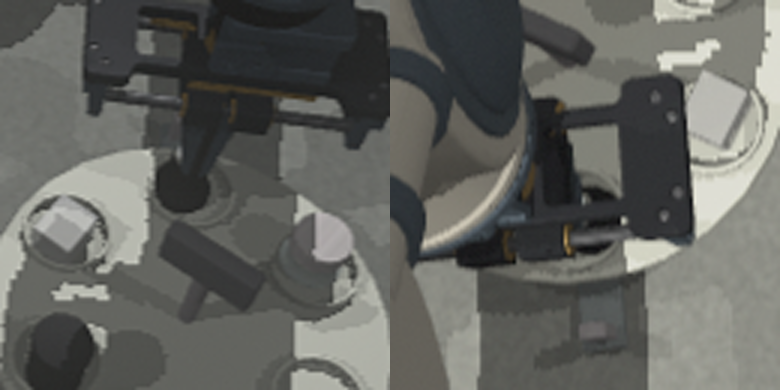

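The dark loupe body is still in the bay, at scene px about (391,223), but the shut fingers hide its top. I'll raise slowly and look again.

```bash
python3 - <<'E'
from h import *
P=[.463,.165]
print(w2pix("scene",[*P,.044]),w2pix("top",[*P,.044]))
ctrl.move_l([*P,.15],vel=.05); print(ctrl.current_t(),ctrl.current_contact_force(),ctrl.current_grip_width()*91)
ctrl.goto([.45,-.04,.20],down(-85.5))
t=ctrl.read_camera("top");s=ctrl.read_camera("scene")
cv2.imwrite("pics/top5.png",t);cv2.imwrite("pics/scene5.png",s)
x,y,X,Y=365,185,110,185
B=[.464,.1695];outs=[]
for n,i,x,y in(("scene",s,360,175),("top",t,110,180)):
    f=5.5;o=cv2.resize(i[y:y+70,x:x+70],None,fx=f,fy=f,interpolation=2);o=cv2.convertScaleAbs(o,alpha=1.6,beta=10)
    cv2.polylines(o,[np.array([((w2pix(n,[B[0]+.027*np.cos(e),B[1]+.027*np.sin(e),.039])-[x,y]+.5)*f).astype(int) for e in np.linspace(0,6.28,40)])],True,(255,0,0),1)
    outs.append(o)
cv2.imwrite("pics/ov5.png",np.hstack(outs));print(ctrl.current_t())
E
```

```text
[390.4225 219.5616] [143.8242 217.2927]
16.9 [ 0.0118 -0.5374  0.4692] 0.38695646775704645
17.8583
```

View pics/ov5.png

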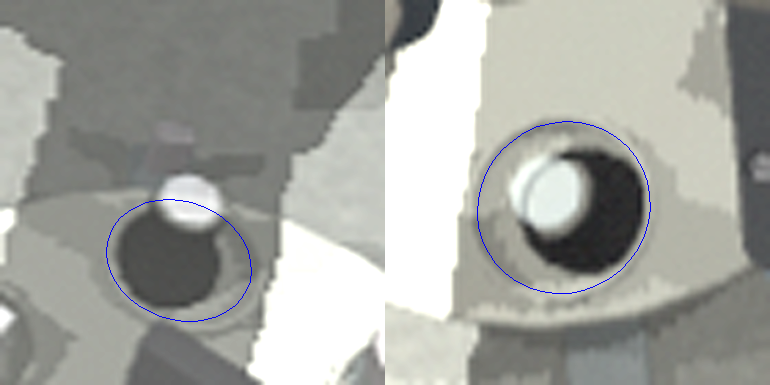

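The loupe is upright and back in its bay, with the lens at about scene px (394,211) and dark foot at (390,221). I'll triangulate foot and lens separately, and enhance the shut-finger picture to see what the fingers did.

```bash
python3 - <<'E'
from h import *
def tri(a,b):
    A=[];
    r=[]
    for n,(u,v) in(("scene",a),("top",b)):
        o=ctrl.camera_params(n)["pose"][:3,3];d=pix2w(n,u,v,0)-o;d/=np.linalg.norm(d);r.append((o,d))
    M=sum(np.eye(3)-np.outer(d,d) for o,d in r);c=sum((np.eye(3)-np.outer(d,d))@o for o,d in r)
    x=np.linalg.solve(M,c);return x,[np.linalg.norm((np.eye(3)-np.outer(d,d))@(x-o)) for o,d in r]
def blob(img,x,y,w,h,lo,hi):
    g=img[y:y+h,x:x+w].max(2);m=((g>=lo)&(g<=hi)).astype(np.uint8)
    k,l,s,c=cv2.connectedComponentsWithStats(m);i=1+np.argmax(s[1:,4]);return c[i]+[x,y],s[i]
s=cv2.imread("pics/scene5.png");t=cv2.imread("pics/top5.png")
ls=blob(s,385,203,22,15,105,255);lt=blob(t,128,204,24,24,120,255)
ds=blob(s,375,205,35,35,0,35);dt=blob(t,125,195,34,45,0,35)
print(ls,lt,ds,dt)
print("lens",tri((393.9,210.9),(139.5,214.6)),"dark",tri(ds[0],dt[0]))
for z in(.032,.076):print(z,w2pix("scene",[.464,.165,z]),w2pix("top",[.464,.165,z]))
a=cv2.imread("pics/scene4.png")[185:245,360:420];b=cv2.imread("pics/top4.png")[185:245,115:175]
cv2.imwrite("pics/z4.png",np.hstack([cv2.convertScaleAbs(cv2.resize(i,None,fx=6.5,fy=6.5,interpolation=2),alpha=2.2,beta=5) for i in(a,b)]))
E
```

```text
Traceback (most recent call last):
ValueError: attempt to get argmax of an empty sequence
```

```bash
cat >> h.py <<'E'
def tri(a,b):
    r=[]
    for n,(u,v) in(("scene",a),("top",b)):
        o=ctrl.camera_params(n)["pose"][:3,3];d=pix2w(n,u,v,0)-o;r.append((o,d/np.linalg.norm(d)))
    M=sum(np.eye(3)-np.outer(d,d) for o,d in r);c=sum((np.eye(3)-np.outer(d,d))@o for o,d in r)
    x=np.linalg.solve(M,c);return x,[np.linalg.norm((np.eye(3)-np.outer(d,d))@(x-o)) for o,d in r]
E
python3 - <<'E'
from h import *
# pixel centres read from ov5 (scale 5.5)
print("lens",tri((394.0,210.9),(139.5,214.6)),"dark",tri((390.0,221.2),(145.9,218)))
for z in(.032,.039,.076):print(z,w2pix("scene",[.464,.165,z]),w2pix("top",[.464,.165,z]))
s=cv2.imread("pics/scene5.png")
print(s[205:234:2,384:402:2].max(2))
a=cv2.imread("pics/scene4.png")[185:245,360:420];b=cv2.imread("pics/top4.png")[185:245,115:175]
cv2.imwrite("pics/z4.png",np.hstack([cv2.convertScaleAbs(cv2.resize(i,None,fx=6.5,fy=6.5,interpolation=2),alpha=2.2,beta=5) for i in(a,b)]))
E
```

```text
lens (array([0.463 , 0.1643, 0.0759]), [np.float64(0.0011252124620290142), np.float64(0.0011252124620290459)]) dark (array([0.4626, 0.1645, 0.0367]), [np.float64(0.0010484851336160525), np.float64(0.001048485133615957)])
0.032 [389.1631 223.0404] [145.7753 217.6414]
0.039 [389.8675 221.2521] [144.6489 217.1015]
0.076 [393.7402 211.4197] [138.3548 214.0849]
[[ 64  69  66  64  64  59  61  61  60]
 [ 70  71  70  88 125 133 105  58  60]
 [ 87  83  73 129 134 134 127 131  70]
 [ 88  82  88 144 145 147 145 147  96]
 [ 86  62  51 106 144 138 138 142 104]
 [ 45  42  41  55  89 111 122  96  55]
 [ 42  42  42  41  43  47  50  41  69]
 [ 43  42  43  42  43  42  42  40  84]
 [ 42  43  43  42  43  42  43  42  73]
 [ 45  46  43  43  43  43  43  43  72]
 [ 43  44  43  44  44  44  44  43  78]
 [ 41  44  44  44  44  44  43  50  82]
 [ 84  42  43  43  44  42  48  92 100]
 [ 85  95  80  79  91  97 101 100  92]
 [ 98  85  76  82  98  92  94  88  96]]
```

View pics/z4.png

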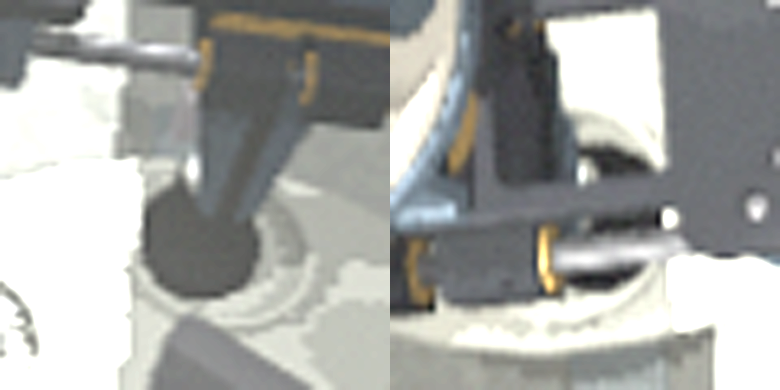

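The triangulation puts the loupe upright at (0.463, 0.164), with its top at 0.076, so the position used was right. In the enhanced picture the shut fingertips are in front of the lens rather than around the barrel, and there was 6.7 N of upward force. That suggests the tips were really higher than the reported TCP. A light vertical touch on the loupe's top will measure the offset.

```bash
python3 - <<'E'
from h import *
P=[.463,.1645];O=down(-85.5)
ctrl.goto([*P,.12],O); print(ctrl.current_t(),ctrl.current_contact_force(),ctrl.current_grip_width()*91)
ctrl.move_l([*P,.088],vel=.1)
print(ctrl.move_l([*P,.066],vel=.03,contact_N=3),ctrl.current_tool_pos(),ctrl.current_contact_force(),ctrl.current_t())
ctrl.move_l([*P,.10],vel=.1)
E
```

```text
18.7417 [ 0.3417 -0.8167  0.0967] 0.5133906088873913
False [0.4631 0.1645 0.0661] [-0.135   0.5979  0.2481] 20.0917
```

There was no contact at 0.066 even though the loupe's top is at 0.076, so the tips are at least 10 mm above the reported TCP. I'll probe on down gently to get the offset.

```bash
python3 - <<'E'
from h import *
P=[.463,.1645]
ctrl.move_l([*P,.068],vel=.12)
print(ctrl.move_l([*P,.040],vel=.03,contact_N=3),ctrl.current_tool_pos(),ctrl.current_contact_force(),ctrl.current_t())
cv2.imwrite("pics/scene6.png",ctrl.read_camera("scene"));cv2.imwrite("pics/top6.png",ctrl.read_camera("top"))
ctrl.move_l([*P,.085],vel=.12);print(ctrl.current_t())
E
```

```text
True [0.4629 0.1645 0.0441] [ 0.5836 -0.4498  7.7573] 21.75
22.3417
```

Contact came at a reported z of 0.0445, against a true top of 0.076. The real tips are therefore about 31.5 mm above the reported TCP, which also fits the shallow but successful bar grip. I'll grasp with that correction, guarding the descent by force.

```bash
python3 - <<'E'
from h import *
P=[.463,.1645]
ctrl.command_gripper(.75);print(ctrl.current_grip_width()*91)
ctrl.move_l([*P,.05],vel=.12)
hit=ctrl.move_l([*P,.014],vel=.04,contact_N=5);z=ctrl.current_tool_pos()[2]
print(hit,z,ctrl.current_contact_force(),ctrl.current_t())
if z<.03:
    ctrl.command_gripper(0.0);w=ctrl.current_grip_width()*91
    print("w",w,ctrl.current_grasp_force(),ctrl.current_contact_force(),ctrl.current_t())
    if 20<w<36:
        ctrl.move_l([*P,z+.07],vel=.07)
        print("w",ctrl.current_grip_width()*91,ctrl.current_grasp_force(),ctrl.current_contact_force(),ctrl.current_t())
        cv2.imwrite("pics/scene7.png",ctrl.read_camera("scene"));cv2.imwrite("pics/top7.png",ctrl.read_camera("top"))
E
```

```text
68.32171172152798
False 0.014138445481210592 [ 0.6237 -0.5559  0.2307] 24.9417
w 26.829390962098973 25.975284855812788 [-0.8123  0.1229 -0.442 ] 25.6583
w 27.03073021246907 25.974771324545145 [-0.306  -0.2145 -0.9325] 26.8083
```

The loupe is gripped at 26.8 mm and lifted. The two cameras put the dish at about (0.473, -0.306) within 5 mm. I'll carry the loupe over, lower it under force guard, and release.

```bash
python3 - <<'E'
from h import *
D=[.473,-.306];O=down(-85.5)
ctrl.move_l([.463,.1645,.15],vel=.15)
ctrl.goto([*D,.12],O);print(ctrl.current_t(),"w",ctrl.current_grip_width()*91,ctrl.current_q()[5])
ctrl.move_l([*D,.012],vel=.12)
print(ctrl.move_l([*D,-.0165],vel=.025,contact_N=2.5),ctrl.current_tool_pos(),ctrl.current_contact_force(),ctrl.current_t())
cv2.imwrite("pics/scene8.png",ctrl.read_camera("scene"))
E
```

```text
29.225 w 26.8977840425709 46.55546063186678
True [ 0.4729 -0.3059 -0.0144] [-0.4038 -0.0949  7.5418] 31.2417
```

Contact came at -0.0144, where -0.0139 was predicted for the dish floor. I'll release, retreat and check.

```bash
python3 - <<'E'
from h import *
D=[.473,-.306]
ctrl.command_gripper(.55);ctrl.sleep(.2)
ctrl.move_l([*D,.09],vel=.1)
ctrl.goto([.45,-.02,.2],down(-85.5))
t=ctrl.read_camera("top");s=ctrl.read_camera("scene");print(ctrl.current_t())
outs=[]
for n,i,x,y in(("scene",s,140,155),("top",t,381,172)):
    f=5.5;o=cv2.convertScaleAbs(cv2.resize(i[y:y+70,x:x+70],None,fx=f,fy=f,interpolation=2),alpha=1.4)
    for z,r,c in((.012,.040,(255,0,0)),(.004,.020,(0,0,255)),(.048,.0135,(0,255,0))):
        cv2.polylines(o,[np.array([((w2pix(n,[D[0]+r*np.cos(e),D[1]+r*np.sin(e),z])-[x,y]+.5)*f).astype(int) for e in np.linspace(0,6.28,40)])],True,c,1)
    outs.append(o)
cv2.imwrite("pics/fin.png",np.hstack(outs))
E
```

```text
34.5167
```

View pics/fin.png

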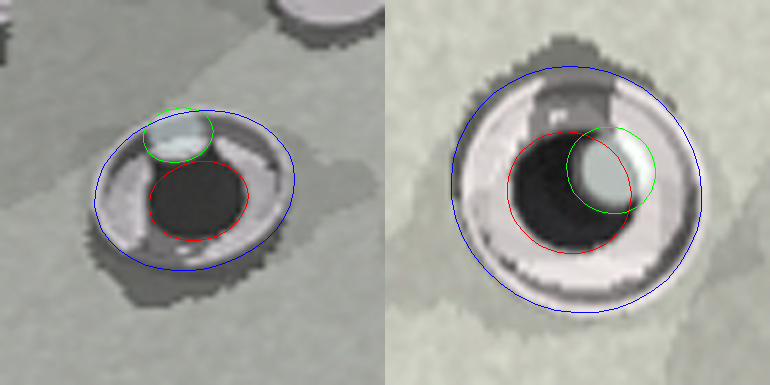

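The picture shows the loupe upright and well inside the large dish: foot at about scene px (176,191) and lens on the predicted top circle. The gripper is clear.

```bash
python3 -c "
from bench import ctrl
print(ctrl.sign_off())"
```

```text
the job is handed in; nothing more can be done
None
```

The job is handed in at about 35 s of the 51 s: the carousel was turned to the pointer, the first grasp missed because the real fingertips sit about 31.5 mm above the reported TCP, and with that corrected the loupe now stands upright and released in the largest dish; the sign-off returned no verdict.

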